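Set the slide gate of the round-hopper feeder to its index

ROBOT

A 6-joint arm with a two-finger parallel gripper is mounted at the origin on a cart in front of the work surface, level with it; the furniture and walls round the work are solid. World frame = base frame: x ahead of the robot, y to its left, z up, the work surface at z = 0. Lengths are in m, angles in rad, forces in N, time in s.
With the tool pointing down it reaches from about 0.3 to 0.775 m from the base axis. Payload 14.6 kg.
Tool frame: the origin (TCP) lies midway between the tips of the shut fingers; the grasp point (between the pads) lies 19 mm behind it; z points along the fingers, y is the direction in which the jaws open and shut (so a half turn about z gives the same grasp; the last joint's range is limited). The gripper opens to 85 mm and grips with 20 to 120 N. Pads are 22 mm wide; open, the fingers measure 114 mm over their backs; the gripper's body (76 mm by 85 mm) begins 54 mm behind the grasp point. The pads swing forward as they close: fully open they stand 13 mm farther back than shut.
Start: joints at [-1.288, 0.3, 1.521, -0, 1.321, -0.067], TCP at [0.188, -0.517, 0.231] pointing down, gripper open.
Joint ranges: [-3.03, 3.03], [-0.79, 2.21], [0.23, 2.52], [-1.04, 4.18], [0, 3.07], [-2.55, 2.55]. Speed limits (rad/s): [2.22, 2.22, 2.57, 3.14, 3.14, 3.14].

INTERFACE

Orientations are given as a unit quaternion [x, y, z, w].
In Python, from bench import bot gives the robot as it stands.
- The arm moves only by the tool play_rows, never from a script. Its argument "increments" is a list of rows, each a list of 2 entries, a list of its own where there are three numbers: the shift along the world's x, y, z in units of 60 mm (1.0 is 60 mm), then the turn, a rotation vector about the world's x, y, z in units of 8 degrees (1.0 is 8 degrees). A call has 1 to 5 rows; each row shifts and turns the commanded pose from where the row before left it; what a row does not reach is not made up. A row lasts 1/8 s, in which the tool goes at most 62.5 mm and 10.7 degrees, less where a joint would pass 70% of its speed; a pose out of reach is approached as far as the arm can. A call is refused whole if a number of a shift passes 1 or a number of a turn 1, either way. A call with a gripper value outside its range is refused whole. "gripper" is the opening, from -1 (shut) to 1 (fully open), set as the call begins (left out, the last holds). The fingers move at their own pace and stop on an object; the grip force is fixed at half the most. Time passes only in rows, so rows that do not move let the fingers close. It gives the time, the measured TCP pose, the force and the opening at its end, in the units of the state.
- bot.read_state(): the state, without advancing time (a new reading comes with each control period).
- bot.read_camera(name): name is "scene" or "side" or "wrist"; returns a dict with "img" (400x640x3 uint8, red, green, blue), "depth" (400x640 float32, m along the optical axis (not along the pixel's ray), 0 where there is no reading), "vertical_fov" (degrees; the focal length in pixels is half the picture's height over the tangent of half this angle, whatever the lens; pixels are square), "cx", "cy" (the principal point, pixels), "rvec" (rotation vector, rad) and "tvec" (3), from world to camera coordinates, as OpenCV has them. Camera axes: x right, y down, z forward; pixel columns grow to the right and rows downward; lengths in m; the calibration is good to about 2 mm. A picture is of the moment at which its call begins.
- bot.finish_job(): hands the job in, once; it reports no verdict.
The state is a dict: "time_s": time; "joints": joint angles; "qvel": joint speeds; "tau": joint torques, N m; "tool_pos": TCP position; "orientation": TCP orientation; "wrist_force": force on the tool from outside, world axes, zero at the start; "moment": the same for the moment, N m; "finger_gap": finger opening in m.
Only numpy, scipy, OpenCV 4.12 (cv2) and the standard library are available. Lean on these libraries where they do the work, as an engineer would, in place of code of your own. Each camera call takes 0.05 s, during which the arm holds its last target.

TASK

Two small bench feeders with stiff slide gates stand on the lab bench. On the feeder with the round hopper, pull the gate out towards you by its upright handle until the pointer at the handle's foot is level with the brass index clip on the rail, then let go of it. Leave the gate of the square-hopper feeder as it is, and do not knock over or push aside the amber bottle.

Things in the scene. Friction and masses are not known exactly. Their poses are not given: they have to be found in the camera images.
- round_handle (a point): Grip centre of the gate handle on the feeder with the ROUND funnel hopper (112 mm rim, 142 mm high, 130 mm behind the shut handle): upright steel plate 10 mm thick along the pull, 36 wide, top 16 mm above this point, rails 30 mm below it (38 mm to either side). x points to the hopper: pull level along -x; z up. Needs about 9 N plus some with speed, stays where left, stops hard 90 mm out.
- round_mark (a point): Centre of the upright fin (4 mm thick along the pull, 22 tall) of the brass index clip on the outside of this feeder's -y rail, 22 mm lower than the handle point and 43.5 mm to its -y side; same axes. Fixed, 30 to 75 mm ahead (-x) of the shut handle; gate starts 0 to 8 mm open. The handle's pointer is in line with the handle: the gate is set when handle and fin are level along x.
- square_handle (a point): The same point of the same kind of handle on the other feeder, with the SQUARE bin hopper (98 mm wide at the rim); it has its own brass index clip. Not to be moved. Both feeders are bolted to the bench.
- bottle: Amber reagent bottle with black cap, 62 mm across and 125 mm tall, standing loose between the two feeders; origin at the centre of its underside, z up. A bystander.

How it is judged:
At the end, for the whole second after the job is handed in: The round-hopper feeder's gate stands with its handle level with the brass index mark along the pull, within 12 mm either way; the square-hopper feeder's gate is within 8 mm of where it was; the bottle stands upright within 30 mm of where it was (x of round_handle in the frame of round_mark between -0.012 and 0.012 m and distance of square_handle from where it was at the start of the episode below 0.008 m and distance of bottle from where it was at the start of the episode below 0.03 m and angle between bottle's own z axis and vertical below 0.2 rad); the robot touches nothing.
It fails at once if the gate of the square-hopper feeder is moved by more than 8 mm (distance of square_handle from where it was at the start of the episode above 0.008 m).
It fails at once if the amber bottle is tipped by more than 0.5 rad or pushed more than 30 mm (angle between bottle's own z axis and vertical above 0.5 rad or distance of bottle from where it was at the start of the episode above 0.03 m).
It also fails if it takes over 37 s, if anything falls off the work surface, if the arm or the gripper's body presses on something with over 40 N, if the wrist force passes 120 N, or if a joint passes its speed limit or range.

## Working session

There is one attempt and no reset: what is moved stays moved. The work goes in short steps, Python scripts to look and compute and a tool call to move; the robot and the scene stay as the last step left them, time stands still between calls to the robot, and variables do not carry over. Pictures are saved under pics/ and viewed, and the job is handed in when it is done.

Besides the shell and the picture viewer there is one more tool, called after "Call:" by a JSON object that holds its "api" and its "payload". play_rows: Moves the arm, as the interface text tells. Its arguments: {"type":"object","properties":{"increments":{"type":"array"},"gripper":{"type":"number"}},"required":["increments"]}

```bash
mkdir -p pics; cat > h.py <<'E'
import numpy as np,cv2
from bench import bot
def cam(n):
    c=bot.read_camera(n); np.savez('%s.npz'%n,**c); return c
def load(n): return np.load('%s.npz'%n)
def K(c):
    f=200/np.tan(np.radians(float(c['vertical_fov']))/2); return f,float(c['cx']),float(c['cy'])
def px(c,u,v,d=None):
    f,cx,cy=K(c); d=float(c['depth'][int(v),int(u)]) if d is None else d
    p=np.array([(u-cx)/f*d,(v-cy)/f*d,d]); R=cv2.Rodrigues(c['rvec'].astype(float))[0]
    return R.T@(p-c['tvec'].ravel())
def onz(c,u,v,z):
    a=px(c,u,v,0.0);b=px(c,u,v,1.0); return a+(b-a)*(z-a[2])/(b[2]-a[2])
def proj(c,P):
    f,cx,cy=K(c); R=cv2.Rodrigues(c['rvec'].astype(float))[0]; q=R@np.array(P,float)+c['tvec'].ravel()
    return f*q[0]/q[2]+cx,f*q[1]/q[2]+cy
def crop(c,u0,v0,u1,v1,s,name):
    cv2.imwrite('pics/'+name,cv2.resize(np.ascontiguousarray(c['img'][v0:v1,u0:u1,::-1]),None,fx=s,fy=s,interpolation=cv2.INTER_CUBIC))
E
python3 - <<'E'
from h import *
for n in ['scene','side','wrist']:
    c=cam(n); crop(c,0,0,640,400,1.2,n+'0.png')
    print(n,K(c),px(c,320,200,0.0))
s=bot.read_state();print(s)
E
```

```text
scene (np.float64(391.35118612172596), 316.8264783022777, 197.7439385880837) [ 0.10274853 -0.93525067  0.62577613]
side (np.float64(395.85305246089297), 317.608611398858, 199.04900310573672) [1.27935785 0.2009463  0.50940104]
wrist (np.float64(290.9862113401382), 316.97390135555963, 201.5444923125653) [ 0.25202564 -0.49207481  0.37310695]
{'time_s': 0.15, 'joints': array([-1.28760520e+00,  3.00315903e-01,  1.52146158e+00, -6.28104285e-06,
        1.32069528e+00, -6.66120712e-02]), 'qvel': array([-1.30357709e-04, -2.19098320e-03, -2.79406637e-03, -3.59271167e-04,
        3.38425740e-05, -1.92074877e-04]), 'tau': array([ 2.94192294e-03, -5.43665779e+01, -3.61885428e+01,  1.75885793e-05,
        3.16588958e-03,  7.44225690e-05]), 'tool_pos': array([ 0.18842948, -0.51651638,  0.230857  ]), 'orientation': array([ 9.84743436e-01,  1.74011988e-01, -5.05849105e-05, -4.37148476e-04]), 'wrist_force': array([0.67920167, 0.33314327, 0.03963812]), 'moment': array([-0.06534792,  0.04504094,  0.0042457 ]), 'finger_gap': 0.08549313860347497}
```

View pics/scene0.png

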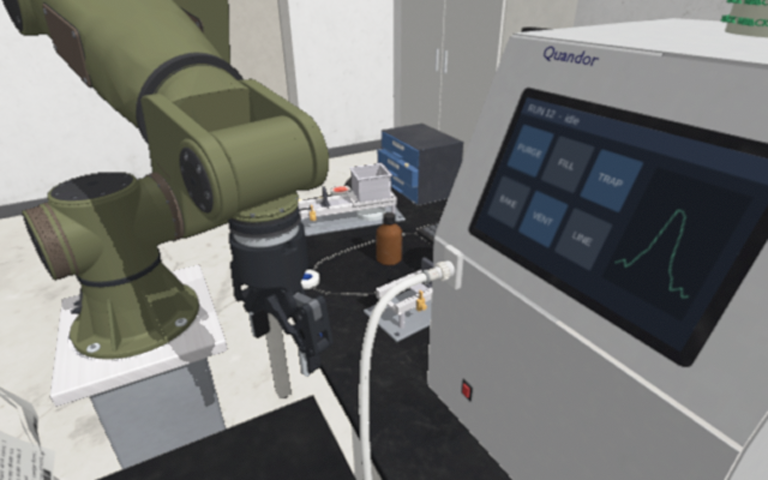

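View pics/side0.png

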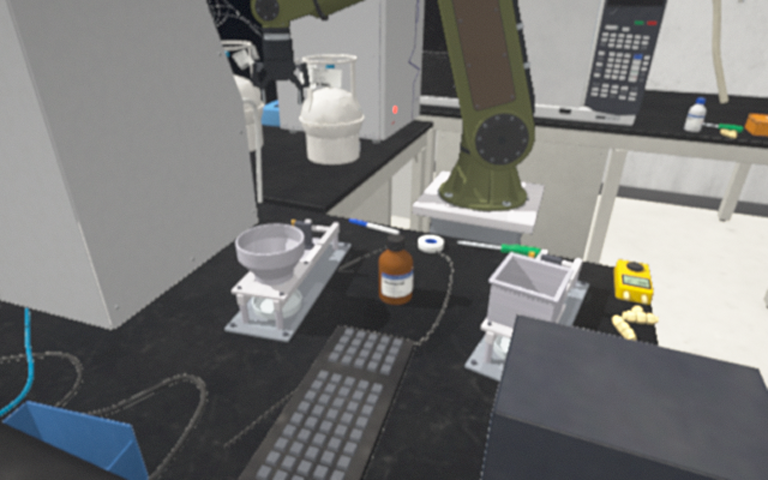

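View pics/wrist0.png

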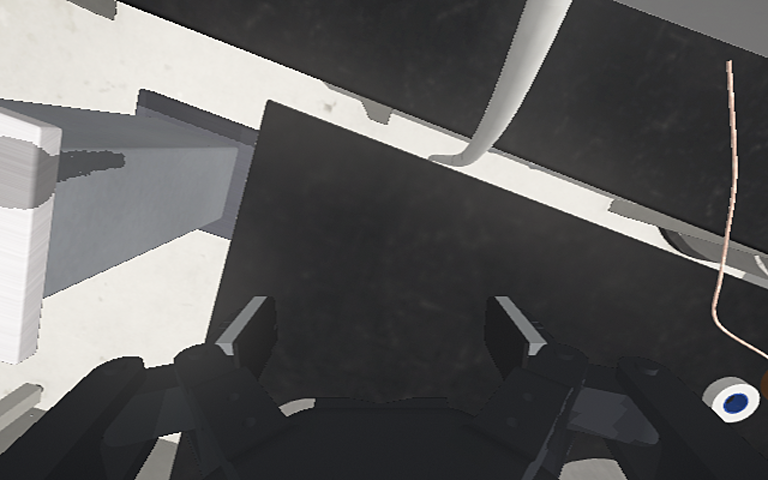

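The side view shows the round hopper at about (270,240), the bottle at (396,270) and the square feeder at (540,290). The scene view shows a rail piece of the round feeder at (400,300), largely hidden by the instrument. I'll enlarge both.

```bash
python3 - <<'E'
from h import *
c=load('scene');crop(c,290,215,400,295,7,'sc1.png')
c2=load('side');crop(c2,180,170,310,290,6,'si1.png')
for u,v in [(225,193),(198,200),(253,196),(225,188),(330,205),(330,240)]: print('side',u,v,px(c2,u,v))
for u,v in [(350,250),(335,270),(350,238),(323,205)]: print('scene',u,v,px(c,u,v))
E
```

```text
side 225 193 [ 0.64919003 -0.26301607  0.12820482]
side 198 200 [ 0.71608561 -0.28066516  0.14000867]
side 253 196 [ 0.56454341 -0.2469976   0.08430506]
side 225 188 [ 0.64895167 -0.26175784  0.14022929]
side 330 205 [ 0.59289598 -0.0439404   0.11666709]
side 330 240 [ 0.60616945 -0.03719875  0.03929275]
scene 350 250 [ 0.50678419 -0.30642793  0.06497101]
scene 335 270 [ 0.46962604 -0.30093026  0.01533528]
scene 350 238 [ 0.53820059 -0.25577363  0.05741522]
scene 323 205 [ 0.55843719 -0.07505647  0.05449396]
```

View pics/sc1.png

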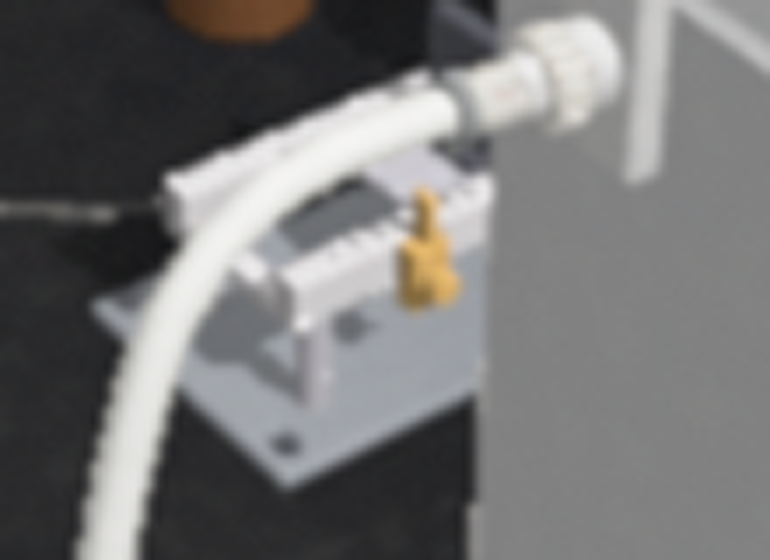

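View pics/si1.png

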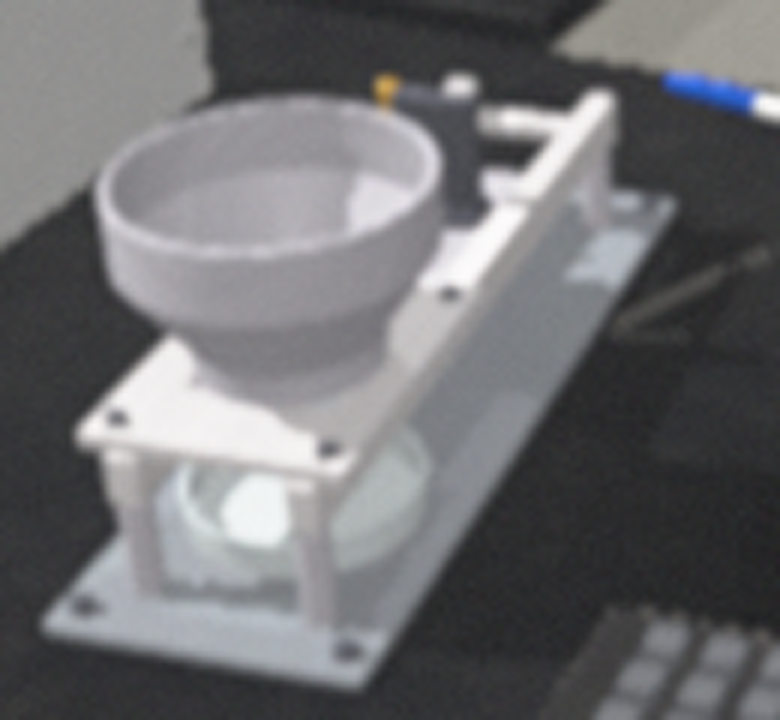

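```bash
cat >> h.py <<'E'
def cloud(c):
    f,cx,cy=K(c); d=c['depth'].astype(float); v,u=np.mgrid[0:400,0:640]
    p=np.stack([(u-cx)/f*d,(v-cy)/f*d,d],-1); R=cv2.Rodrigues(c['rvec'].astype(float))[0]
    P=(p-c['tvec'].ravel())@R; P[d==0]=np.nan; return P
E
python3 - <<'E'
from h import *
from scipy.optimize import least_squares
np.set_printoptions(precision=4,suppress=True)
s=load('side');P=cloud(s)
m=np.zeros((400,640),bool); m[180:215,190:258]=1
h=m&(abs(P[...,2]-.142)<.004); q=P[h]
r=least_squares(lambda a:np.hypot(q[:,0]-a[0],q[:,1]-a[1])-.056,[.68,-.27],loss='soft_l1',f_scale=.002); print('rim',r.x,len(q),q[:,2].max(), np.abs(r.fun).mean())
print('handle colour')
for v in range(182,208,2): print(v,[tuple((P[v,u]*1000).round().astype(int)) for u in range(244,264,3)])
sc=load('scene');Q=cloud(sc)
print('fin');
for v in range(240,262,2): print(v,[tuple((Q[v,u]*1000).round().astype(int)) for u in (347,349,351,353,355)], [tuple(sc['img'][v,u]) for u in (351,)])
print('hose')
for u,v in [(352,229),(340,236),(325,243),(315,255),(308,270),(304,290),(370,226),(376,222)]: print(u,v,Q[v,u])
print('wall',[Q[v,u] for u,v in [(365,250),(370,300),(380,270)]])
# rail near/far edges scene crop
for u,v in [(183,180),(425,75),(290,285),(480,190)]: 
    uu,vv=290+u/7,215+v/7; print(uu,vv,px(sc,uu,vv))
E
```

```text
rim [ 0.6938 -0.2326] 272 0.14275092164135447 0.0019169445992064363
handle colour
182 [(np.int64(355), np.int64(-406), np.int64(2)), (np.int64(346), np.int64(-401), np.int64(-1)), (np.int64(340), np.int64(-395), np.int64(-3)), (np.int64(338), np.int64(-385), np.int64(-2)), (np.int64(340), np.int64(-374), np.int64(1)), (np.int64(334), np.int64(-367), np.int64(0)), (np.int64(332), np.int64(-357), np.int64(0))]
184 [(np.int64(512), np.int64(-303), np.int64(83)), (np.int64(360), np.int64(-393), np.int64(0)), (np.int64(354), np.int64(-386), np.int64(-2)), (np.int64(353), np.int64(-377), np.int64(-1)), (np.int64(467), np.int64(-296), np.int64(64)), (np.int64(348), np.int64(-358), np.int64(1)), (np.int64(341), np.int64(-353), np.int64(-2))]
186 [(np.int64(513), np.int64(-303), np.int64(77)), (np.int64(566), np.int64(-260), np.int64(109)), (np.int64(562), np.int64(-255), np.int64(108)), (np.int64(562), np.int64(-247), np.int64(109)), (np.int64(558), np.int64(-241), np.int64(109)), (np.int64(358), np.int64(-353), np.int64(-1)), (np.int64(352), np.int64(-346), np.int64(-2))]
188 [(np.int64(514
[... 6458 characters left out ...]
4(6))] [(np.uint8(156), np.uint8(159), np.uint8(164))]
hose
352 229 [ 0.3756 -0.5143  0.2894]
340 236 [ 0.3519 -0.5185  0.2869]
325 243 [ 0.3262 -0.5187  0.2831]
315 255 [ 0.3068 -0.5236  0.2714]
308 270 [ 0.2921 -0.5289  0.2529]
304 290 [ 0.2808 -0.5368  0.2255]
370 226 [ 0.4043 -0.5207  0.2895]
376 222 [ 0.4159 -0.5199  0.2928]
wall [array([ 0.4285, -0.477 ,  0.2058]), array([ 0.4303, -0.499 ,  0.1051]), array([ 0.431 , -0.5202,  0.1913])]
316.14285714285717 240.71428571428572 [ 0.4552 -0.2322  0.0628]
350.7142857142857 225.71428571428572 [ 0.5641 -0.217   0.0635]
331.42857142857144 255.71428571428572 [ 0.4605 -0.2996  0.0606]
358.57142857142856 242.14285714285714 [ 0.5417 -0.2893  0.0648]
```

```bash
python3 - <<'E'
from h import *
np.set_printoptions(precision=4,suppress=True)
s=load('side');P=cloud(s).reshape(-1,3);sc=load('scene');Q=cloud(sc).reshape(-1,3)
for n,A in (('side',P),('scene',Q)):
  for lo,hi,nm in ((-.245,-.19,'+y'),(-.31,-.27,'-y')):
    m=(abs(A[:,2]-.0635)<.003)&(A[:,0]>.45)&(A[:,0]<.62)&(A[:,1]>lo)&(A[:,1]<hi); B=A[m]
    if len(B)<10: print(n,nm,len(B));continue
    l=cv2.fitLine(B[:,:2].astype(np.float32),cv2.DIST_HUBER,0,.01,.01).ravel(); print(n,nm,len(B),np.degrees(np.arctan(l[1]/l[0])),l[2:],B[:,0].min(),B[:,0].max())
  m=(A[:,2]>.1)&(A[:,2]<.6)&(A[:,0]>.4)&(A[:,1]<-.3); print(n,'instr max y by x'); 
  for x in np.arange(.42,.8,.06):
    k=m&(abs(A[:,0]-x)<.03); print(round(x,2),np.percentile(A[k,1],[50,95,99.5]) if k.any() else None)
im=s['img'].reshape(-1,3).astype(int)
m=(im[:,0]-im[:,2]>60)&(im[:,0]-im[:,1]>20)&(abs(P[:,0]-.51)<.04)&(abs(P[:,1]+.3)<.04);print('fin side',P[m])
im=sc['img'].reshape(-1,3).astype(int)
m=(im[:,0]-im[:,2]>60)&(abs(Q[:,0]-.51)<.04)&(abs(Q[:,1]+.3)<.03)&(Q[:,2]>.066);print('fin scene',Q[m])
E
```

```text
side +y 192 7.965916 [ 0.524  -0.2235] 0.45109924892157016 0.6171476073863332
side -y 11 -63.318787 [ 0.4678 -0.2958] 0.46246124878148664 0.471642961561382
side instr max y by x
0.42 [-0.4567 -0.4547 -0.4541]
0.48 [-0.4543 -0.4519 -0.4509]
0.54 [-0.4512 -0.4489 -0.4476]
0.6 [-0.4481 -0.4458 -0.4446]
0.66 [-0.4449 -0.4426 -0.4416]
0.72 [-0.4417 -0.4395 -0.4383]
0.78 [-0.4385 -0.4363 -0.4352]
scene +y 116 10.35277 [ 0.4911 -0.2283] 0.4509105776149259 0.5628591222804578
scene -y 146 6.864053 [ 0.4994 -0.2936] 0.45702939781970847 0.5478692180640166
scene instr max y by x
0.42 [-0.6801 -0.493  -0.4607]
0.48 [-0.717  -0.4978 -0.4593]
0.54 [-0.6703 -0.4868 -0.4524]
0.6 [-0.6065 -0.4488 -0.4465]
0.66 [-0.5793 -0.4462 -0.444 ]
0.72 [-0.608  -0.4606 -0.4409]
0.78 [-0.4993 -0.4384 -0.4367]
fin side [[ 0.5139 -0.3053  0.0828]
 [ 0.5125 -0.3032  0.0825]
 [ 0.5116 -0.3008  0.0826]
 [ 0.5139 -0.3055  0.08  ]
 [ 0.5136 -0.3028  0.0803]
 [ 0.5123 -0.3068  0.0762]
 [ 0.5132 -0.3033  0.0773]]
fin scene [[ 0.5101 -0.3002  0.083 ]
 [ 0.5068 -0.3055  0.0846]
 [ 0.5098 -0.3052  0.0834]
 [ 0.5085 -0.3029  0.0795]
 [ 0.5101 -0.3048  0.0802]
 [ 0.5081 -0.3036  0.0772]
 [ 0.5099 -0.3052  0.0776]
 [ 0.5087 -0.3029  0.0737]
 [ 0.5101 -0.3051  0.0746]
 [ 0.5071 -0.3055  0.0729]
 [ 0.5104 -0.3048  0.0713]
 [ 0.5081 -0.3042  0.0689]
 [ 0.5087 -0.3075  0.0708]
 [ 0.5077 -0.3048  0.0665]
 [ 0.51   -0.3056  0.0662]]
```

Call:
{"api": "play_rows", "payload": {"increments": [[[0,1,0],[0,0,1]],[[0,1,0],[0,0,1]],[[0.8,0.3,0],[0,0,1]],[[0.8,0.3,0],[0,0,1]],[[0.8,0.3,0],[0,0,1]]], "gripper": 0.1}}

```text
time_s: 0.78
tool_pos: [0.3338, -0.3418, 0.2314]
orientation: [0.865, 0.502, 0.0, 0.0]
wrist_force: [-0.2, -1.4, 0.1]
finger_gap: 0.0469
```

Call:
{"api": "play_rows", "payload": {"increments": [[[0.8,0.3,0],[0,0,1]],[[0.8,0.3,0],[0,0,1]],[[0.8,0.3,0],[0,0,1]],[[0.7,0.3,0],[0,0,1]],[[0.2,0.1,0],[0,0,0.7]]]}}

```text
time_s: 1.4
tool_pos: [0.5322, -0.2632, 0.2305]
orientation: [0.656, 0.755, -0.0, -0.001]
wrist_force: [-1.2, -0.6, -0.3]
finger_gap: 0.0469
```

Call:
{"api": "play_rows", "payload": {"increments": [[[0,0,0],[0,0,0]],[[0,0,0],[0,0,0]]]}}

```text
time_s: 1.65
tool_pos: [0.5299, -0.265, 0.2312]
orientation: [0.659, 0.752, -0.0, -0.0]
wrist_force: [0.1, -0.5, -0.7]
finger_gap: 0.0468
```

```bash
python3 - <<'E'
from h import *
for n in ['scene','side','wrist']:
    c=cam(n); crop(c,0,0,640,400,1.2,n+'1.png')
s=bot.read_state();print(s['time_s'],s['tool_pos'],s['orientation'],s['finger_gap'],s['joints'])
E
```

```text
1.8 [ 0.52993098 -0.26517262  0.23149571] [ 6.59168944e-01  7.51994875e-01 -1.41808352e-05  1.07739780e-04] 0.0475032293943045 [-5.25735370e-01  3.95013665e-01  1.39313117e+00 -7.10409159e-05
  1.35324184e+00 -6.57090181e-01]
```

View pics/wrist1.png

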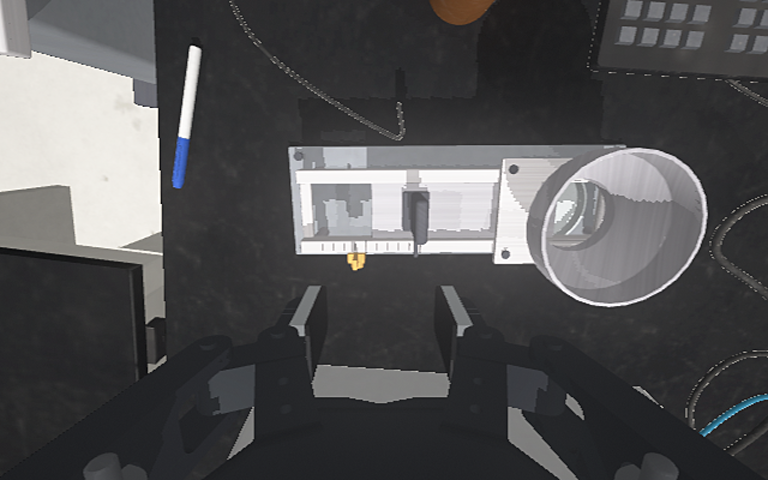

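The wrist view clearly shows the handle plate around (420,215) and the fin at (356,258), with the tool almost aligned to the rails. I'll measure from it.

```bash
python3 - <<'E'
from h import *
c=load('wrist');crop(c,235,110,435,235,4,'w2.png')
E
```

```text
(no output)
```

View pics/w2.png

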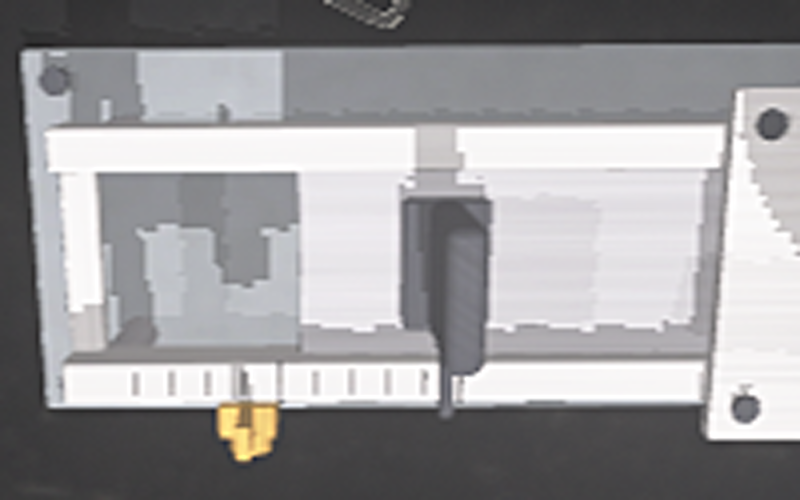

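```bash
python3 - <<'E'
from h import *
np.set_printoptions(precision=4,suppress=True)
c=load('wrist');f=lambda x,y,z:onz(c,235+x/4,110+y/4,z)
h=(f(444,225,.11)+f(488,225,.11)+f(446,370,.11)+f(486,370,.11))/4
print('handle',h,f(446,370,.11),f(486,370,.11),f(465,203,.11),f(465,376,.11))
g=f(246,443,.083);print('fin',g)
a=f(50,128,.064);b=f(722,128,.064);d=f(65,405,.064);e=f(703,405,.064);print(a,b,d,e)
for p,q in((a,b),(d,e)):
  print(np.degrees(np.arctan2(q[1]-p[1],q[0]-p[0])))
th=np.radians(7.9);u=np.array([np.cos(th),np.sin(th)]);n=np.array([-u[1],u[0]])
print('diff',u@(h-g)[:2],n@(h-g)[:2],'z',px(c,235+466/4,110+290/4),px(c,235+246/4,110+445/4))
E
```

```text
handle [ 0.5602 -0.249   0.11  ] [ 0.5583 -0.2665  0.11  ] [ 0.5676 -0.2653  0.11  ] [ 0.5564 -0.2271  0.11  ] [ 0.563  -0.2674  0.11  ]
fin [ 0.5129 -0.3002  0.083 ]
[ 0.4519 -0.2272  0.064 ] [ 0.626  -0.2044  0.064 ] [ 0.4611 -0.3024  0.064 ] [ 0.6374 -0.2793  0.064 ]
7.468024534555187
7.469575675729823
diff 0.053920702388423204 0.04430019801661352 z [ 0.56   -0.2471  0.1089] [ 0.5129 -0.301   0.0824]
```

Call:
{"api": "play_rows", "payload": {"increments": [[[0.5,0.25,0],[0,0,0]],[[0,0,-0.5],[0,0,0]],[[0,0,-0.5],[0,0,0]],[[0,0,0],[0,0,0]]]}}

```text
time_s: 2.3
tool_pos: [0.5594, -0.2496, 0.1695]
orientation: [0.659, 0.752, -0.0, -0.002]
wrist_force: [-0.7, 0.5, 0.2]
finger_gap: 0.0471
```

```bash
python3 - <<'E'
from h import *
c=cam('wrist'); crop(c,0,0,640,400,1.2,'w3.png'); c=cam('side');crop(c,180,120,330,240,5,'s3.png')
s=bot.read_state();print(s['time_s'],s['tool_pos'],s['orientation'],s['wrist_force'])
E
```

```text
2.4 [ 0.56060013 -0.25012311  0.17256896] [6.58728896e-01 7.52380164e-01 1.35824914e-04 5.57833638e-04] [-0.56284155  0.19189729  0.36029908]
```

View pics/w3.png

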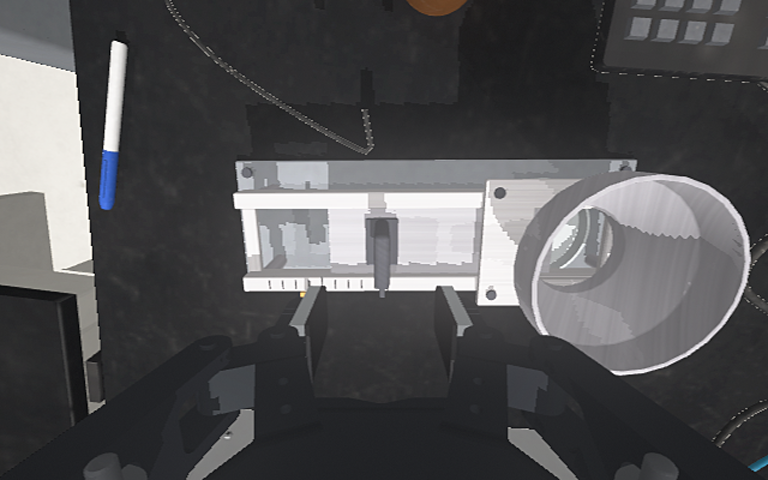

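View pics/s3.png

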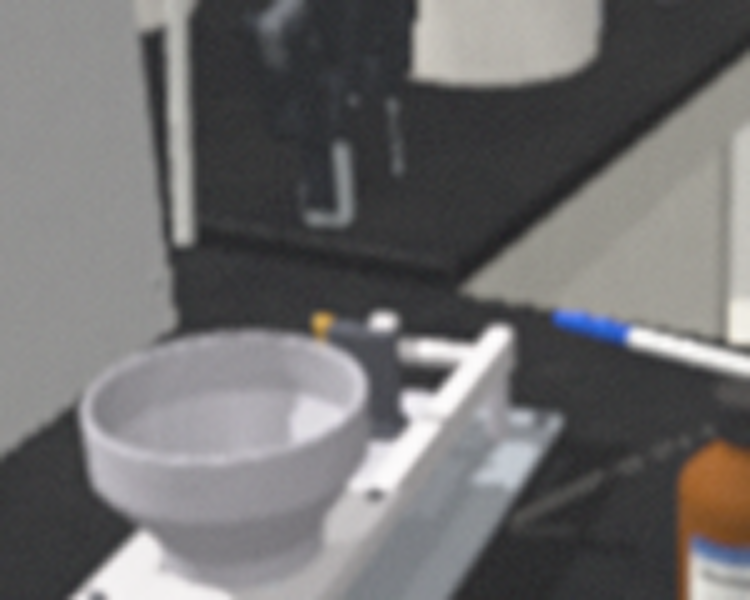

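The handle at (382,255) is centred between the fingers (312 and 455). Lowering, then closing.

Call:
{"api": "play_rows", "payload": {"increments": [[[0,0,-0.5],[0,0,0]],[[0,0,-0.5],[0,0,0]],[[0,0,-0.4],[0,0,0]],[[0,0,-0.18],[0,0,0]],[[0,0,0],[0,0,0]]]}}

```text
time_s: 3.02
tool_pos: [0.5608, -0.2499, 0.0772]
orientation: [0.658, 0.753, 0.0, 0.0]
wrist_force: [-0.8, 0.5, 0.5]
finger_gap: 0.0469
```

Call:
{"api": "play_rows", "payload": {"increments": [[[0,0,0],[0,0,0]],[[0,0,0],[0,0,0]],[[0,0,0],[0,0,0]],[[0,0,0],[0,0,0]],[[0,0,0],[0,0,0]]], "gripper": -1}}

```text
time_s: 3.65
tool_pos: [0.5608, -0.2499, 0.0776]
orientation: [0.658, 0.753, 0.0, 0.001]
wrist_force: [-2.7, 0.6, 5.7]
finger_gap: 0.0094
```

```bash
python3 - <<'E'
from h import *
c=cam('wrist'); crop(c,0,0,640,400,1.2,'w4.png'); c=cam('side');crop(c,180,120,330,240,5,'s4.png')
s=bot.read_state();print(s['time_s'],s['tool_pos'],s['orientation'],s['wrist_force'],s['finger_gap'])
E
```

```text
3.75 [ 0.56073324 -0.24993787  0.07763444] [6.58366920e-01 7.52696884e-01 3.72344549e-05 6.30542572e-04] [-2.74713439 -0.19764832  5.43943004] 0.008928747395430925
```

View pics/w4.png

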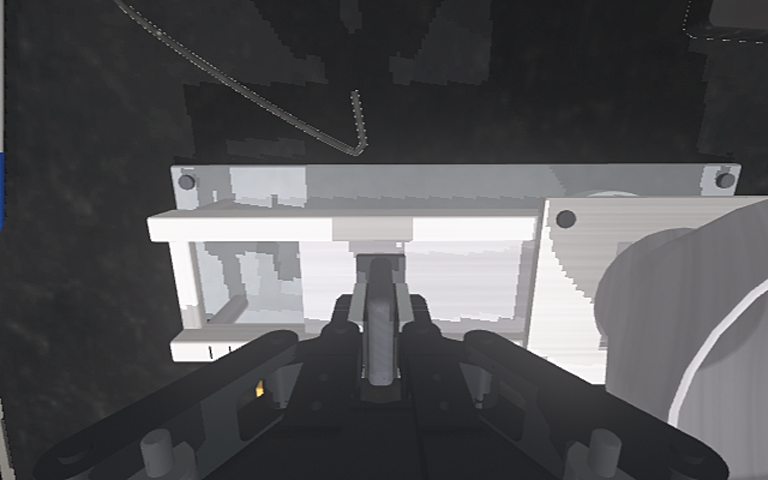

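View pics/s4.png

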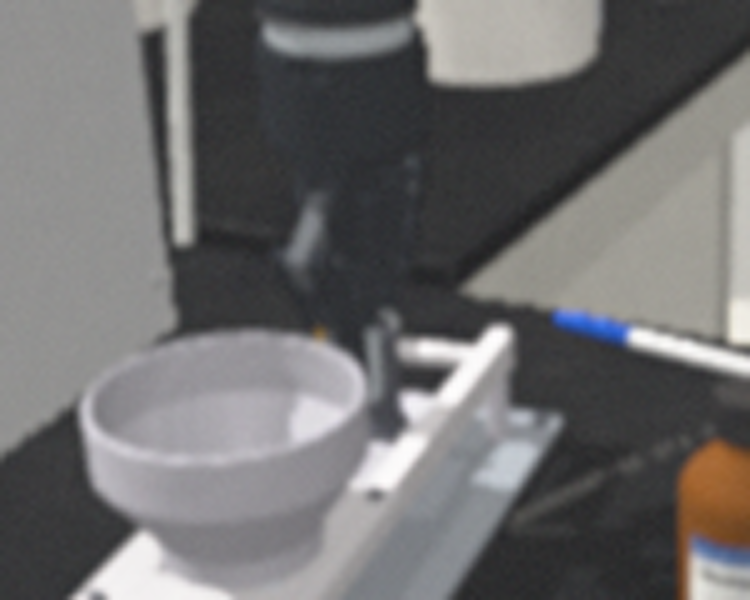

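Call:
{"api": "play_rows", "payload": {"increments": [[[-0.15,-0.02,0],[0,0,0]],[[-0.15,-0.02,0],[0,0,0]],[[-0.15,-0.02,0],[0,0,0]],[[0,0,0],[0,0,0]]]}}

```text
time_s: 4.25
tool_pos: [0.5338, -0.2536, 0.0776]
orientation: [0.658, 0.753, 0.0, 0.001]
wrist_force: [-1.8, -0.5, 6.5]
finger_gap: 0.009
```

Call:
{"api": "play_rows", "payload": {"increments": [[[-0.15,-0.02,0],[0,0,0]],[[-0.15,-0.02,0],[0,0,0]],[[-0.15,-0.02,0],[0,0,0]],[[0,0,0],[0,0,0]],[[0,0,0],[0,0,0]]]}}

```text
time_s: 4.88
tool_pos: [0.5069, -0.2573, 0.0776]
orientation: [0.658, 0.753, -0.0, 0.001]
wrist_force: [-1.1, -0.1, 9.0]
finger_gap: 0.009
```

```bash
python3 - <<'E'
from h import *
c=cam('wrist'); crop(c,0,0,640,400,1.2,'w5.png'); c=cam('scene');crop(c,270,200,400,295,6,'sc5.png')
s=bot.read_state();print(s['time_s'],s['tool_pos'],s['orientation'],s['wrist_force'],s['finger_gap'])
E
```

```text
4.975 [ 0.50688908 -0.25732143  0.07762112] [ 6.58366962e-01  7.52696682e-01 -5.34200758e-05  8.03201979e-04] [-1.91630374 -1.52315857  8.65344672] 0.00965245815052191
```

View pics/w5.png

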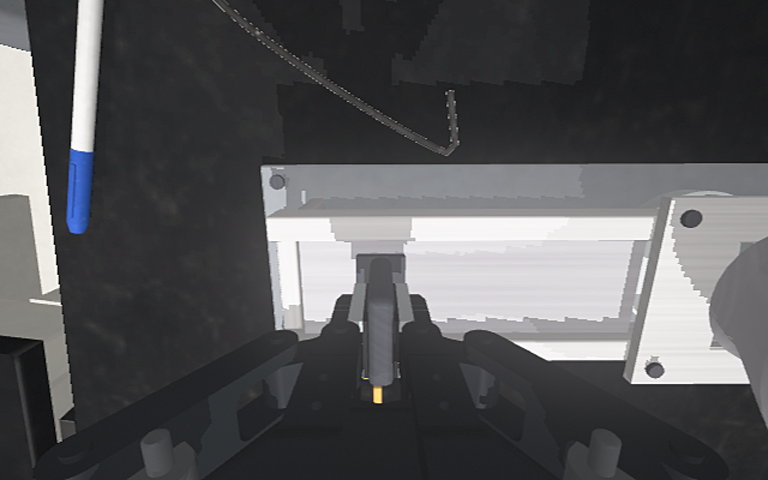

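View pics/sc5.png

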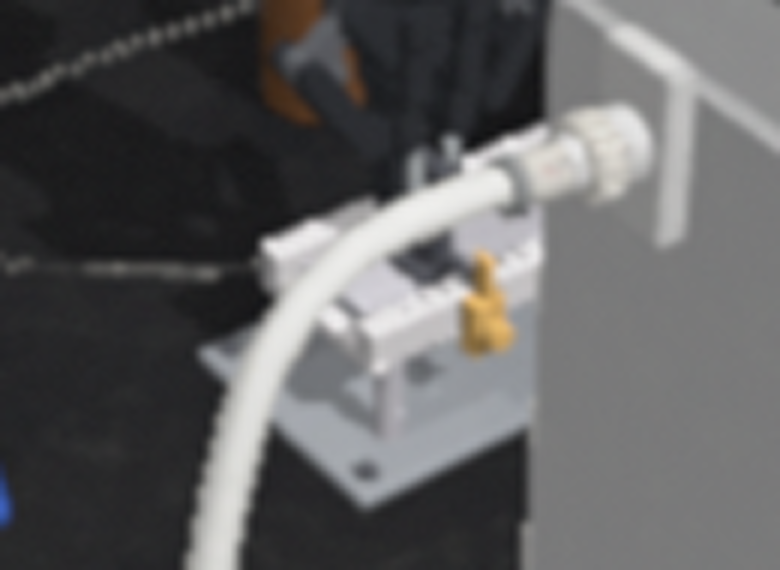

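The brass fin at (378,395) sits in line with the handle plate at about (379,320). Releasing and rising.

Call:
{"api": "play_rows", "payload": {"increments": [[[0,0,0],[0,0,0]],[[0,0,0],[0,0,0]],[[0,0,0],[0,0,0]],[[0,0,0],[0,0,0]]], "gripper": 0.1}}

```text
time_s: 5.48
tool_pos: [0.5064, -0.2569, 0.0764]
orientation: [0.658, 0.753, -0.0, -0.0]
wrist_force: [0.5, -0.4, -0.5]
finger_gap: 0.0468
```

Call:
{"api": "play_rows", "payload": {"increments": [[[0,0,0.3],[0,0,0]],[[0,0,0.6],[0,0,0]],[[0,0,0.8],[0,0,0]],[[0,0,0.8],[0,0,0]],[[0,0,0],[0,0,0]]]}}

```text
time_s: 6.1
tool_pos: [0.5075, -0.2575, 0.2317]
orientation: [0.658, 0.753, 0.001, 0.004]
wrist_force: [0.4, 0.5, -0.9]
finger_gap: 0.0473
```

```bash
python3 - <<'E'
from h import *
c=cam('wrist'); crop(c,220,120,420,270,4,'w6.png'); c=cam('side');crop(c,0,0,640,400,1.2,'s6.png')
s=bot.read_state();print(s['time_s'],s['tool_pos'],s['wrist_force'],s['finger_gap'])
E
```

```text
6.2 [ 0.50638331 -0.25680919  0.22720399] [-0.03325688  0.26908489 -0.95458863] 0.04725247683278606
```

View pics/w6.png

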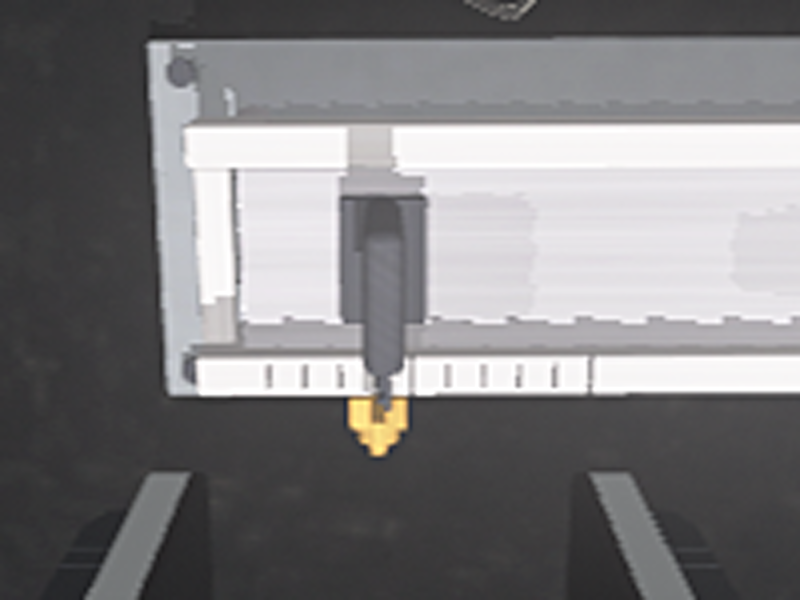

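View pics/s6.png

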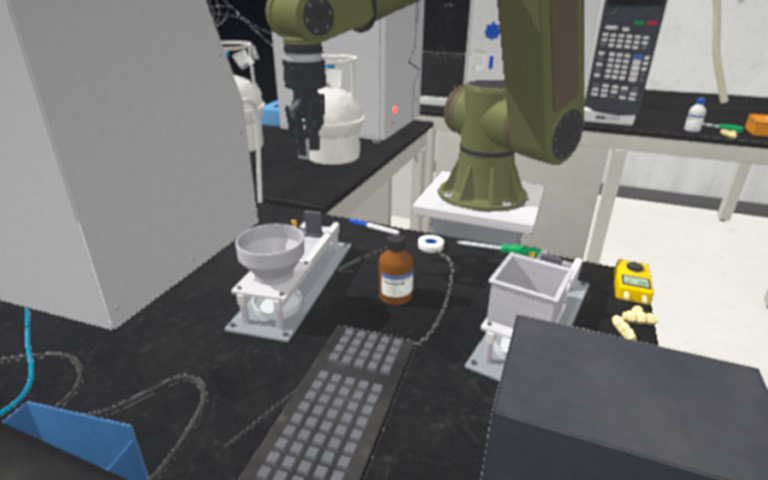

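The pointer at (382,385) meets the brass fin at (378,420). The bottle and the square feeder look unmoved. One numeric check, then I'll hand in.

```bash
python3 - <<'E'
from h import *
c=load('wrist');f=lambda x,y,z:onz(c,220+x/4,120+y/4,z)
h=f(384,300,.11);g=f(378,432,.083);t=np.radians(7.5);u=np.array([np.cos(t),np.sin(t)]);n=np.array([-u[1],u[0]])
print(h,g,u@(h-g)[:2],n@(h-g)[:2])
print(bot.finish_job())
E
```

```text
[ 0.50740877 -0.25579894  0.11      ] [ 0.51158681 -0.29886318  0.083     ] 0.0014787183442075459 0.043241163248537724
the job is handed in; nothing more can be done
None
```

I gripped the round-hopper feeder's handle across its 10 mm thickness and pulled the gate out about 54 mm along its rails. I then let go and rose about 150 mm clear of it before handing the job in at about 6.2 s.

- **Gate position:** the last wrist picture put the handle about 1.5 mm from the brass fin along the pull, against the 12 mm allowed. The sideways offset came out at 43.2 mm, where 43.5 mm was expected.
- **Bystanders:** the bottle and the square feeder look unmoved in the final side view. I judged this by eye and did not measure it.
- **Forces:** wrist forces in the readings stayed under 10 N.
- **Disagreements:** my estimates of the pull distance differed slightly, from 53.9 to 55.7 mm. No check failed.

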